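Tap the vice wedge tight on a stone specimen

TASK

A stone slab sits loose in the wedge vice on the bench. Pick up the mallet and tap the end of the vice's steel wedge with the mallet's head, driving it into the vice until it advances no further and the slab is gripped tight against the far jaw, then lay the mallet back down flat on the open bench. Only the mallet may touch the wedge, and leave everything else on the bench where it is.

Things in the scene. Friction and masses are not known exactly. Their poses are not given: they have to be found in the camera images.
- wedge_face (a point): Centre of the flat struck face of the steel wedge: face 50 mm wide, 48 mm high, its centre 45 mm above the bench, on a 12 mm thick head plate that sticks out of the vice to the robot's right; clear bench behind and beside it. Own +y is level and is the direction in which the wedge is driven (into the vice); z is up. The point moves with the wedge.
- wedge_tip (a point): Thin end of the wedge, at the middle of its height, 40 mm above the bench, 171 mm from the struck face. The wedge lies along the robot's side of the vice; it is 40 mm high and tapers 10 degrees, from 40 mm thick behind its head plate to 12 mm here. Same axes as wedge_face.
- wedge (a joint): How far the wedge is driven in along its +y, m: 0 out, 0.055 end of groove. Captive (cannot lift or turn), slides at about 5 N, stays where left, closes the vice 0.17 mm per mm. Starts at 0 to 0.008, comes tight at 0.020 to 0.045 depending on the far jaw. Tight: taps of 20 to 40 N hardly move it and it does not spring back; a lighter push may stop before the slab is properly gripped.
- vice: Fixed dark steel wedge vice: base plate 160 x 150 x 20 mm (x from -88 to +72 mm of the origin), slanted rail on the robot's side, end stop at its +y end, nothing higher than 70 mm. Origin under its middle at bench level; x points from wedge to far jaw, y along the slab, z up. The wedge's drive direction is this y turned 10 degrees towards x.
- cheek: The far jaw: bright steel bar 24 x 130 x 36 mm bolted on the vice's base plate, on the side away from the robot. Origin at the centre of its underside. Bolted a few mm nearer or farther each time; never moves.
- slab: Stone slab 60 x 90 x 45 mm, about 0.6 kg, lying loose on the vice's base plate (20 mm above the bench) between wedge and far jaw, with 3 to 7 mm of play across and about 2 mm to the end stop. Origin at the centre of its underside.
- mallet_grip (a point): Middle of the mallet's wooden handle (24 mm wide, 24 mm high), 20 mm above the bench, near the centre of mass. Own x runs along the handle towards the head, y along the head, z up. The handle reaches 100 mm back from this point, ending in a pommel 30 mm long, 32 mm wide, 40 mm high.
- mallet: Mallet, about 0.32 kg, lying flat on the bench to the robot's right; 180 mm long. Same axes as mallet_grip, origin 20 mm below that point.
- mallet_head (a point): Centre of the mallet's head, 60 mm from mallet_grip along the mallet's x, 20 mm above the bench when lying: a cylinder 40 mm in diameter and 75 mm long, axis level along the mallet's y, with a flat white nylon striking face at each end, 37.5 mm from this point.
- beaker_c (a point): Bystander: glass beaker, 68 mm across, 85 mm high; point at its middle height.
- bottle_c (a point): Bystander: amber bottle, 60 mm across, 120 mm high; point at its middle height.
- core_center (a point): Bystander: upright grey rock core, 50 mm in diameter, 50 mm high; point at its centre.
- dish: Bystander: flat glass dish, 90 mm across, 16 mm high; origin under its centre.
Things that resemble listed ones, but are neither listed nor needed, are in the scene too. What is meant by the mallet is not green, and is the larger of those in its own colour.

How it is judged:
By the outcome, as a careful person would: the job done as asked, in the order asked, and still so for the second after the job is handed in, with the robot touching nothing.
It also fails if it takes over 51 s, if anything falls off the work surface, if the arm or the gripper's body presses on something with over 40 N, if the wrist force passes 120 N, or if a joint passes its speed limit or range.

ROBOT

A 6-joint arm with a two-finger parallel gripper is mounted at the origin on the work surface. World frame = base frame: x ahead of the robot, y to its left, z up, the work surface at z = 0. Lengths are in mm, angles in rad, forces in N, time in s.
With the tool pointing down it reaches from about 250 to 850 mm from the base axis. Payload 12.5 kg.
Tool frame: the origin (TCP) lies at the very end of the fingers, on their centre line; the grasp point (between the pads) lies manip.pinch_z behind it (manip.pinch_z is the distance from the TCP to the grasp point, in mm); z points along the fingers, y is the line along which they close (so a half turn about z gives the same grasp; the last joint's range is limited). The gripper opens to 93 mm and grips with 3 to 60 N. Pads are 15 mm wide; open, the fingers measure 128 mm over their backs; the gripper's body (75 mm by 188 mm) begins 65 mm behind the grasp point.
Start: joints at [1.175, 0.351, 1.652, -0, 1.139, -0.085], TCP at [168.169, 523.644, 218.633] pointing down, gripper open.
Joint ranges: [-2.75, 2.75], [-0.79, 2.1], [0.01, 2.65], [-1.57, 4.71], [0.07, 3.14], [-2.87, 2.87]. Speed limits (rad/s): [2.22, 2.22, 2.79, 3.14, 3.14, 3.14].

INTERFACE

Orientations are given as a unit quaternion [w, x, y, z].
In Python, from bench import get_state, eyes, job, spotter, manip gives the robot as it stands.
- The arm moves only by the tool move_arm, never from a script. Its arguments are lists of equal length, an entry for each row: "grip": the closure, from 0 (fully open) to 1 (shut); "travel": the shift along the tool's x, y, z in mm, a list of three; "turn": the turn about the tool's z in degrees. A call has 1 to 20 rows; each row is the pose to reach, as a shift and turn from the pose commanded when the call began, along the tool's axes at that moment; what a row does not reach only later rows make up. A row lasts 1/8 s, in which the tool goes at most 62.5 mm and 10.7 degrees, less where a joint would pass 70% of its speed; a pose out of reach is approached as far as the arm can. A call with a gripper value outside its range is refused whole. The fingers move at their own pace and stop on an object; "squeeze" is the grip in N (left out, the last holds). Time passes only in rows, so rows that repeat a pose let the fingers close. It gives the time, the measured TCP pose, the force, the opening and the grip force at its end, in the units of the state.
- get_state(): the state, without advancing time (a new reading comes with each control period).
- eyes.grab_frame(name): name is "scene" or "side" or "wrist"; returns a dict with "color" (420x560x3 uint8, red, green, blue), "z_map" (420x560 float32, mm along the optical axis (not along the pixel's ray), 0 where there is no reading), "fx", "fy", "cx", "cy" (pixels), "R" (3x3) and "t" (3): a world point X has camera coordinates R X + t. Camera axes: x right, y down, z forward; pixel columns grow to the right and rows downward; lengths in mm; the calibration is good to about 2 mm. A picture is of the moment at which its call begins.
- job.job_done(): hands the job in; it is judged then, once.
Trained networks look in a picture, given as the dict that the camera call returned (one of the last four; its "shot" number tells which), for a name from the list of things; names that differ only in an ending like _2 or _b are one class to them, and where a whole thing is asked for, a point or a joint stands for the part that bears it (a point fixed in the world has none). Each returns a list of dicts, best first, with "score" (0 to 1); they miss things now and then, are a little off and sometimes report something else, mostly with a low value. They report only what shows in the picture. A call takes as long as a camera call. They do not tell look-alikes from the thing itself.
- spotter.recognise(picture, name): "extent" ([left, top, right, bottom] in pixels, round what is visible of it).
- spotter.tip_of(picture, name): "xy" ([column, row] in pixels: a listed point, or the origin of a listed thing).
The state is a dict: "time": time; "q": joint angles; "dq": joint speeds; "joint_torque": joint torques, N m; "position": TCP position; "tool_rot": TCP orientation; "ft_force": force on the tool from outside, world axes, zero at the start; "moment": the same for the moment, N m; "width": finger opening in mm; "grip_force": force on a finger pad.
Only numpy, scipy, OpenCV 4.12 (cv2) and the standard library are available. Lean on these libraries where they do the work, as an engineer would, in place of code of your own. Each camera call takes 0.05 s, during which the arm holds its last target. There are 200 camera calls.

## Working session

There is one attempt and no reset: what is moved stays moved. The work goes in short steps, Python scripts to look and compute and a tool call to move; the robot and the scene stay as the last step left them, time stands still between calls to the robot, and variables do not carry over. Pictures are saved under pics/ and viewed, at most 10 in all, crops included, and the job is handed in when it is done.

Besides the shell and the picture viewer there is one more tool, called after ">>>" as name([rows], argument=value, ...), one row to a line, values as JSON. move_arm: Moves the arm, as the interface text tells. Its arguments: {"type":"object","properties":{"grip":{"type":"array","items":{"type":"number"}},"travel":{"type":"array","items":{"type":"array","items":{"type":"number"}}},"turn":{"type":"array","items":{"type":"number"}},"squeeze":{"type":"number"}},"required":["grip","travel","turn"]}

```bash
mkdir -p pics; ls
cat > h.py <<'E'
import numpy as np, cv2
from bench import get_state, eyes, job, spotter, manip
def save(f,name,crop=None,scale=1):
    im=f["color"][:,:,::-1]
    if crop: l,t,r,b=crop; im=im[t:b,l:r]
    cv2.imwrite("pics/"+name,cv2.resize(im,None,fx=scale,fy=scale,interpolation=cv2.INTER_CUBIC))
def onz(f,uv,z):
    "pixel ray meets height z"
    d=f["R"].T@np.array([(uv[0]-f["cx"])/f["fx"],(uv[1]-f["cy"])/f["fy"],1]); o=-f["R"].T@f["t"]
    return o+d*(z-o[2])/d[2]
def depth(f,uv):
    z=f["z_map"][int(round(uv[1])),int(round(uv[0]))]
    return f["R"].T@(np.array([(uv[0]-f["cx"])/f["fx"]*z,(uv[1]-f["cy"])/f["fy"]*z,z])-f["t"])
def cloud(f):
    v,u=np.mgrid[:420,:560]; z=f["z_map"]
    P=np.stack([(u-f["cx"])/f["fx"]*z,(v-f["cy"])/f["fy"]*z,z],-1)
    return (P-f["t"])@f["R"]
def proj(f,X):
    c=f["R"]@np.asarray(X,float)+f["t"]; return np.array([c[0]/c[2]*f["fx"]+f["cx"],c[1]/c[2]*f["fy"]+f["cy"]])
E
python3 - <<'E'
from h import *
np.set_printoptions(precision=1,suppress=True)
print(manip.pinch_z, get_state())
H=dict(wedge_face=45,wedge_tip=40,vice=0,cheek=20,slab=20,mallet_grip=20,mallet_head=20,mallet=0,beaker_c=42,bottle_c=60,core_center=25,dish=0)
for c in ["scene","side"]:
    f=eyes.grab_frame(c); save(f,c+"0.png",scale=1.4)
    print(c,"cam at",-f["R"].T@f["t"])
    for n,z in H.items():
        print(n,[(round(d["score"],2),np.round(d["xy"]),onz(f,d["xy"],z)) for d in spotter.tip_of(f,n)[:4]])
E
```

```text
pics
18.8 {'time': 0.0, 'q': array([ 1.2,  0.4,  1.7, -0. ,  1.1, -0.1]), 'dq': array([-0.,  0.,  0.,  0.,  0., -0.]), 'joint_torque': array([  0. , -49.7, -28.5,   0.1,   0. ,  -0. ]), 'position': array([168. , 523.3, 218.1]), 'tool_rot': array([-0. ,  0.2,  1. , -0. ]), 'ft_force': array([ 0.3, -0.3,  0.3]), 'moment': array([-0., -0., -0.]), 'grip_force': 0.0, 'width': 93.33298687395866}
scene cam at [1320.8  313.1 1112.6]
wedge_face [(0.65, array([254., 208.]), array([ 475.9, -112.6,   45. ]))]
wedge_tip [(0.76, array([295., 226.]), array([493.6,  38.7,  40. ]))]
vice [(0.83, array([288., 238.]), array([521. ,  25.5,   0. ]))]
cheek [(0.55, array([284., 250.]), array([585.1,  38.3,  20. ])), (0.54, array([192., 204.]), array([ 523.3, -327.4,   20. ]))]
slab []
mallet_grip [(0.61, array([198., 195.]), array([ 476.9, -333. ,   20. ])), (0.61, array([229., 149.]), array([ 214.6, -339.8,   20. ])), (0.5, array([170., 164.]), array([ 378.1, -506.2,   20. ])), (0.15, array([255., 204.]), array([ 442.9, -127.8,   20. ]))]
mallet_head [(0.85, array([232., 158.]), array([ 257. , -308.4,   
[... 1572 characters left out ...]
 349.]), array([ 256.5, -306.5,   20. ])), (0.65, array([410., 357.]), array([ 421.9, -509.1,   20. ]))]
mallet [(0.86, array([397., 373.]), array([ 382.6, -506.8,    0. ])), (0.79, array([296., 380.]), array([ 214.7, -353.8,    0. ])), (0.64, array([363., 297.]), array([ 487.6, -338.9,    0. ]))]
beaker_c [(0.78, array([364., 203.]), array([ 722.9, -166.9,   42. ]))]
bottle_c [(0.84, array([163., 148.]), array([452.5, 439.8,  60. ])), (0.25, array([361., 298.]), array([ 445.4, -350. ,   60. ]))]
core_center [(0.64, array([362., 298.]), array([ 468.3, -343.7,   25. ])), (0.62, array([229., 137.]), array([670. , 363.2,  25. ]))]
dish [(0.91, array([149., 199.]), array([311.8, 339.2,   0. ]))]
```

View pics/side0.png

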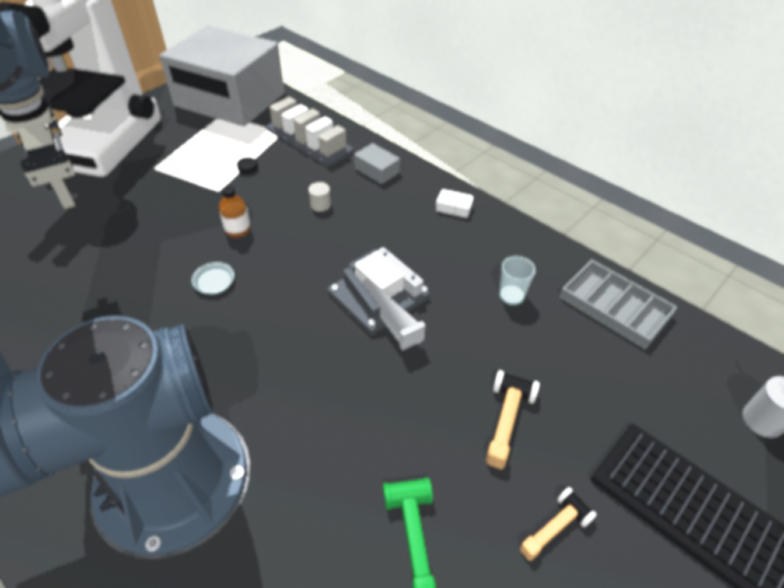

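View pics/scene0.png

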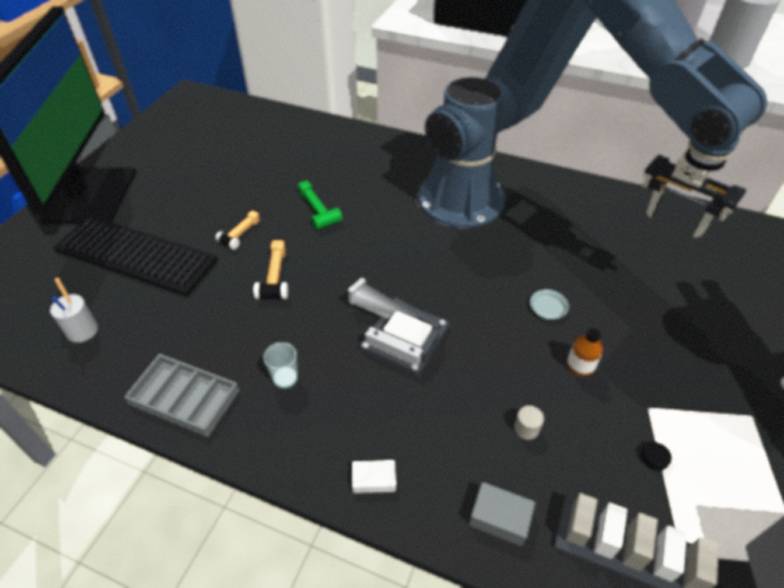

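Mallet candidates, in native side-camera pixels:
- Wooden mallet at (363,300), black and white head.
- Smaller wooden mallet at (397,374).
- Green mallet at (293,376).

The one at (363,300) fits: it is not green and is the larger of the two wooden ones. I'll confirm it in a crop and measure.

Run:
```python
from h import *
np.set_printoptions(precision=1,suppress=True)
for c in ["side","scene"]:
    f=eyes.grab_frame(c)
    if c=="side": save(f,"crop1.png",(330,250,440,410),3.6)
    P=cloud(f); hsv=cv2.cvtColor(f["color"],cv2.COLOR_RGB2HSV)
    m=((hsv[...,0]>8)&(hsv[...,0]<28)&(hsv[...,1]>90)&(hsv[...,2]>110)&(P[...,2]>-5)&(P[...,2]<60)&(P[...,1]<-200)).astype(np.uint8)
    n,l,s,ce=cv2.connectedComponentsWithStats(m)
    for i in range(1,n):
        if s[i,4]<40: continue
        Q=P[l==i]; mu=Q.mean(0); w,v=np.linalg.eigh(np.cov(Q[:,:2].T)); a=v[:,1]*np.sign(v[0,1]); p=(Q[:,:2]-mu[:2])@a
        print(c,ce[i],s[i,4],"mean",mu,"axis deg",np.degrees(np.arctan2(a[1],a[0])),"range",p.min(),p.max(), "ends",mu[:2]+a*p.min(),mu[:2]+a*p.max(),"ztop",np.percentile(Q[:,2],95))
    # white nylon
    m=((hsv[...,1]<40)&(hsv[...,2]>150)&(P[...,2]>5)&(P[...,2]<60)&(P[...,1]<-200)&(P[...,1]>-620)&(P[...,0]<620)&(P[...,0]>300)).astype(np.uint8)
    n,l,s,ce=cv2.connectedComponentsWithStats(m)
    for i in range(1,n):
        if s[i,4]>10: print(c,"white",ce[i],s[i,4],P[l==i].mean(0))
    # wedge
    m=(P[...,0]>400)&(P[...,0]<640)&(P[...,1]>-160)&(P[...,1]<-60)&(P[...,2]>8)&(P[...,2]<85)
    Q=P[m]; print("wedge pts",len(Q),"y",np.percentile(Q[:,1],[0,2,10]),"x at ymin",Q[Q[:,1]<np.percentile(Q[:,1],15)].mean(0), "z",np.percentile(Q[:,2],[50,90,98]))
    m=(P[...,2]>54)&(P[...,2]<80)&(P[...,0]>400)&(P[...,0]<660)&(P[...,1]>-160)&(P[...,1]<150)
    Q=P[m].astype(np.float32)
    for lo,hi in ((55,63),(63,67),(67,74)):
        q=Q[(Q[:,2]>lo)&(Q[:,2]<hi)]
        if len(q)>10: print(lo,hi,len(q),"rect",cv2.minAreaRect(q[:,:2]))
```

```text
side [359.9 308.7] 385 mean [ 443.3 -356.8   24.1] axis deg 22.701009356723564 range -61.48509663438622 91.71445176473428 ends [ 386.6 -380.5] [ 527.9 -321.4] ztop 38.749805685044414
side [390.5 381. ] 279 mean [ 350.5 -506.6   15.5] axis deg -7.99098916625227 range -49.76195605825993 62.78349502030151 ends [ 301.3 -499.6] [ 412.7 -515.3] ztop 27.812608173156143
side white [355.9 272. ] 56 [ 515.2 -290.5   33.6]
side white [380.9 279.5] 61 [ 540.4 -349.7   33.5]
side white [403.3 353.1] 43 [ 418.  -493.7   24.9]
side white [419.9 370.2] 59 [ 410.5 -540.8   23.7]
wedge pts 460 y [-125.8 -123.1 -120. ] x at ymin [ 487.8 -121.1   49.5] z [59.8 68.3 71.1]Traceback (most recent call last):
  File "<stdin>", line 25, in <module>
cv2.error: OpenCV(4.12.0) /io/opencv/modules/imgproc/src/convhull.cpp:143: error: (-215:Assertion failed) total >= 0 && (depth == CV_32F || depth == CV_32S) in function 'convexHull'
```

View pics/crop1.png

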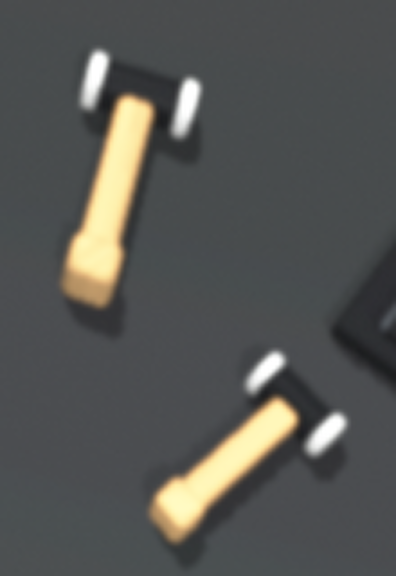

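The crop shows two wooden mallets. The upper-left one, with its head at native (368,276), is clearly larger than the lower-right one at (410,361), so it is the one meant. Its handle points at about 23° and its grip is near (477,-341). Next I work out the move to a point above it.

```bash
cat >> h.py <<'E'
from scipy.spatial.transform import Rotation as Ro
def toolR(s): q=s["tool_rot"]; return Ro.from_quat([q[1],q[2],q[3],q[0]]).as_matrix()
def go(X,ydir_deg=None):
    "travel and turn (tool axes) to TCP at X with tool y along a world heading (mod 180)"
    s=get_state(); R=toolR(s); tr=R.T@(np.array(X,float)-s["position"])
    out=[np.round(tr,1)]
    if ydir_deg is not None:
        g=np.radians(ydir_deg); v=R.T@np.array([np.cos(g),np.sin(g),0]); t=np.degrees(np.arctan2(-v[0],v[1]))
        out.append(np.round([t,(t+180+180)%360-180],1))
    return s["position"].round(1),s["q"].round(3),out
E
python3 - <<'E'
from h import *
R=toolR(get_state()); print(R.round(3))
a=np.radians(22.7); print(go([477+22*np.cos(a),-341+22*np.sin(a),200],112.7))
E
```

```text
[[-0.952  0.306 -0.   ]
 [ 0.306  0.952 -0.   ]
 [-0.    -0.    -1.   ]]
(array([168.2, 523.6, 218.6]), array([ 1.175,  0.351,  1.652, -0.   ,  1.139, -0.085]), [array([-575.2, -714.5,   18.7]), array([-40.5, 139.5])])
```

>>> move_arm([
  [-30, -38, 0],
  [-63, -80, 0],
  [-100, -124, 0],
  [-136, -168, 0],
  [-172, -212, 0],
  [-208, -256, 0],
  [-244, -300, 0],
  [-280, -344, 0],
  [-316, -388, 0],
  [-352, -434, 0],
  [-388, -480, 5],
  [-424, -526, 5],
  [-460, -570, 10],
  [-496, -614, 10],
  [-530, -656, 15],
  [-558, -692, 18],
  [-575, -714, 18],
  [-575, -714, 18],
  [-575, -714, 18],
  [-575, -714, 18],
], grip=[0, 0, 0, 0, 0, 0, 0, 0, 0, 0, 0, 0, 0, 0, 0, 0, 0, 0, 0, 0], turn=[5, 13, 22, 31, 40, 49, 58, 67, 76, 85, 94, 103, 112, 121, 130, 137, 139.5, 139.5, 139.5, 139.5])

```text
time: 3.85
position: [497.2, -331.1, 200.9]
tool_rot: [-0.0, 0.98, 0.197, 0.0]
ft_force: [0.4, -0.7, -0.1]
width: 92.9
grip_force: 0.0
```

Run:
```python
from h import *
np.set_printoptions(precision=1,suppress=True)
f=eyes.grab_frame("wrist"); save(f,"w1.png")
s=get_state(); print(s["time"],s["position"],s["q"],s["ft_force"],"cam",-f["R"].T@f["t"])
for n,z in dict(mallet_grip=20,mallet_head=20,mallet=0).items():
    print(n,[(round(d["score"],2),np.round(d["xy"]),onz(f,d["xy"],z)) for d in spotter.tip_of(f,n)[:3]])
P=cloud(f); hsv=cv2.cvtColor(f["color"],cv2.COLOR_RGB2HSV)
m=((hsv[...,0]>8)&(hsv[...,0]<28)&(hsv[...,1]>90)&(hsv[...,2]>110)&(P[...,2]>-5)&(P[...,2]<60)).astype(np.uint8)
n,l,st,ce=cv2.connectedComponentsWithStats(m)
for i in range(1,n):
    if st[i,4]<200: continue
    Q=P[l==i]; mu=Q.mean(0); w,v=np.linalg.eigh(np.cov(Q[:,:2].T)); a=v[:,1]*np.sign(v[0,1]); p=(Q[:,:2]-mu[:2])@a
    print(ce[i],st[i],"mean",mu,"deg",np.degrees(np.arctan2(a[1],a[0])),"ends",mu[:2]+a*p.min(),mu[:2]+a*p.max(),"ztop",np.percentile(Q[:,2],[50,95]))
m=((hsv[...,1]<50)&(hsv[...,2]>140)&(P[...,2]>5)&(P[...,2]<60)).astype(np.uint8)
n,l,st,ce=cv2.connectedComponentsWithStats(m)
for i in range(1,n):
    if st[i,4]>80: print("white",ce[i],st[i,4],P[l==i].mean(0))
```

```text
3.9 [ 497.2 -331.2  200.9] [-0.7  0.5  1.5  0.   1.1  0.5] [ 0.8 -0.1 -0.1] cam [ 559.9 -306.9  368.2]
mallet_grip [(0.75, array([366., 320.]), array([ 380.1, -510.7,   20. ])), (0.58, array([282., 207.]), array([ 481.9, -343.8,   20. ]))]
mallet_head [(0.89, array([195., 348.]), array([ 247.5, -310.2,   20. ])), (0.83, array([281., 158.]), array([ 535.8, -319.9,   20. ]))]
mallet [(0.67, array([362., 316.]), array([ 373.1, -513.5,    0. ])), (0.59, array([280., 200.]), array([ 484.4, -339.5,    0. ])), (0.56, array([224., 370.]), array([ 210.8, -362.7,    0. ]))]
[350.  333.8] [324 316  46  32 326] mean [ 350.6 -501.2   17. ] deg -10.859610317055449 ends [ 305.9 -492.6] [ 389.5 -508.7] ztop [17.7 23.9]
white [22.9 14.6] 1319 [567.5 -24.3  34.8]
white [55.7 93.9] 2609 [506.2 -70.9  34.6]
white [ 11.  122.7] 276 [454.5 -22.6  23.4]
white [253.1 159.2] 304 [ 523.8 -290.6   36.8]
white [310.7 159.3] 290 [ 548.7 -350.    37. ]
white [280.8 226.6] 1888 [ 461.5 -350.5   34.2]
white [450.9 216.1] 168 [ 551.5 -536.1   26. ]
white [468.1 219.8] 146 [ 555.6 -557.8   25.9]
white [486.4 221.7] 126 [ 562.3 -579.6   26. ]
white [503.4 225.4] 111 [ 566.4 -601.4   25.9]
white [520.5 228.7] 96 [ 570.9 -623.4   25.7]
white [537.5 232.1] 83 [ 575.4 -645.    25.9]
```

View pics/w1.png

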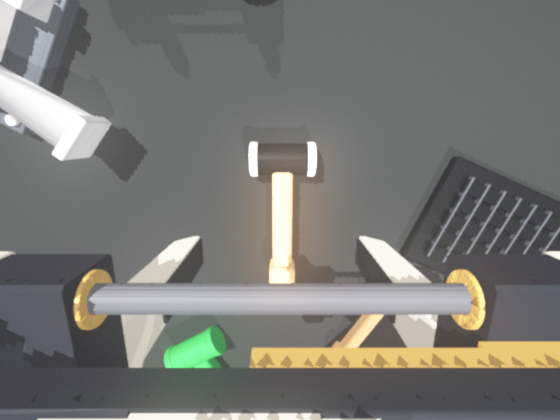

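The wrist view shows the large mallet with its head at (281,159) and handle running down to (282,270), square to the fingers. The head centre is (536,-320) at 22.7°, so I grip 22 mm headward of mallet_grip and descend.

>>> move_arm([
  [2.5, 4, 25],
  [2.5, 4, 65],
  [2.5, 4, 110],
  [2.5, 4, 150],
  [2.5, 4, 180],
  [2.5, 4, 193],
  [2.5, 4, 195.5],
  [2.5, 4, 195.5],
  [2.5, 4, 195.5],
  [2.5, 4, 195.5],
  [2.5, 4, 195.5],
  [2.5, 4, 195.5],
  [2.5, 4, 195.5],
  [2.5, 4, 195.5],
  [2.5, 4, 195.5],
  [2.5, 4, 195.5],
], grip=[0, 0, 0, 0, 0, 0, 0, 0, 0.5, 1, 1, 1, 1, 1, 1, 1], turn=[0, 0, 0, 0, 0, 0, 0, 0, 0, 0, 0, 0, 0, 0, 0, 0], squeeze=60)

```text
time: 6.05
position: [501.0, -334.6, 5.1]
tool_rot: [-0.0, 0.98, 0.197, -0.0]
ft_force: [-0.6, 0.7, -0.2]
width: 23.8
grip_force: 60.0
```

>>> move_arm([
  [0, 0, -5],
  [0, 0, -20],
  [0, 0, -50],
  [-20, -10, -85],
  [-45, -25, -110],
  [-70, -40, -120],
  [-80, -50, -120],
  [-80, -50, -120],
  [-80, -50, -120],
  [-80, -50, -120],
  [-80, -50, -120],
  [-80, -50, -120],
], grip=[1, 1, 1, 1, 1, 1, 1, 1, 1, 1, 1, 1], turn=[0, 0, 0, 8, 16, 24, 30.7, 30.7, 30.7, 30.7, 30.7, 30.7])

```text
time: 7.55
position: [408.1, -319.4, 125.0]
tool_rot: [-0.0, 0.998, -0.07, -0.0]
ft_force: [-0.9, 0.3, -3.7]
width: 23.2
grip_force: 60.0
```

```bash
cat > m.py <<'E'
from h import *
np.set_printoptions(precision=1,suppress=True)
s=get_state(); R=toolR(s); print(s["time"],s["position"],s["ft_force"],s["width"],"toolx",R[:,0],"tooly",R[:,1])
for c in ["wrist","side","scene"]:
    f=eyes.grab_frame(c)
    if c=="wrist": save(f,"w2.png")
    for n,z in dict(wedge_face=45,wedge_tip=40,vice=0,cheek=20,slab=20,mallet_head=s["position"][2]+15).items():
        print(c,n,[(round(d["score"],2),np.round(d["xy"]),onz(f,d["xy"],z)) for d in spotter.tip_of(f,n)[:2]])
    P=cloud(f)
    m=(abs(P[...,2]-69)<3)&(P[...,0]>430)&(P[...,0]<540)&(P[...,1]>-150)&(P[...,1]<-60)
    Q=P[m]
    if len(Q)>10: print("plate top",len(Q),cv2.minAreaRect(np.ascontiguousarray(Q[:,:2],np.float32)),Q.mean(0))
    m=(abs(P[...,2]-60)<3)&(P[...,0]>430)&(P[...,0]<540)&(P[...,1]>-105)&(P[...,1]<0); Q=P[m]
    for y0 in range(-100,0,12):
        q=Q[abs(Q[:,1]-y0)<3]
        if len(q)>5: print("  wedge top y",y0,"x",q[:,0].min(),q[:,0].max(),len(q))
E
python3 m.py
```

```text
7.55 [ 408.1 -319.4  125. ] [-0.9  0.3 -3.7] 23.23960692075013 toolx [ 1.  -0.1 -0. ] tooly [-0.1 -1.  -0. ]
wrist wedge_face [(0.56, array([ 32., 170.]), array([ 475.6, -120.6,   45. ]))]
wrist wedge_tip []
wrist vice []
wrist cheek []
wrist slab [(0.67, array([275., 195.]), array([ 421.3, -319.6,   20. ]))]
wrist mallet_head [(0.88, array([488., 168.]), array([ 443.8, -435.7,  140. ])), (0.75, array([278., 195.]), array([ 444.8, -326.4,  140. ]))]
plate top 678 ((474.9128112792969, -118.58577728271484), (7.504726409912109, 50.037109375), 72.28453063964844) [ 473.8 -119.2   69.3]
side wedge_face [(0.79, array([294., 240.]), array([ 473.9, -112.6,   45. ])), (0.32, array([336., 288.]), array([ 436. , -286.6,   45. ]))]
side wedge_tip [(0.84, array([258., 205.]), array([500.6,  52.2,  40. ])), (0.22, array([270., 201.]), array([537.2,  37.7,  40. ]))]
side vice [(0.71, array([273., 209.]), array([547.7,  34.1,   0. ]))]
side cheek [(0.64, array([281., 198.]), array([582.7,  34.1,  20. ]))]
side slab [(0.9, array([271., 204.]), array([546.7,  41.2,  20. ]))]
side mallet_head [(0.88, ar
[... 1449 characters left out ...]
 array([ 354.8, -240.8,  140. ]))]
plate top 42 ((478.2476806640625, -89.6824951171875), (63.35842514038086, 47.424964904785156), 83.15544891357422) [ 478.1 -110.1   69.1]
  wedge top y -100 x 456.627592453188 501.8902814400868 15
  wedge top y -88 x 463.8903464713302 496.3963521560698 12
  wedge top y -76 x 465.6857344606643 502.24455612166525 14
  wedge top y -64 x 468.2835038516571 504.034299114669 16
  wedge top y -52 x 474.19779569117543 507.15236786994427 10
  wedge top y -40 x 476.0149657244962 503.7557209060065 6
  wedge top y -28 x 480.58936359959876 506.7503199520058 10
  wedge top y -16 x 469.481777088666 510.9470003040058 11
  wedge top y -4 x 485.630764487111 511.2901711450269 7
```

View pics/w2.png

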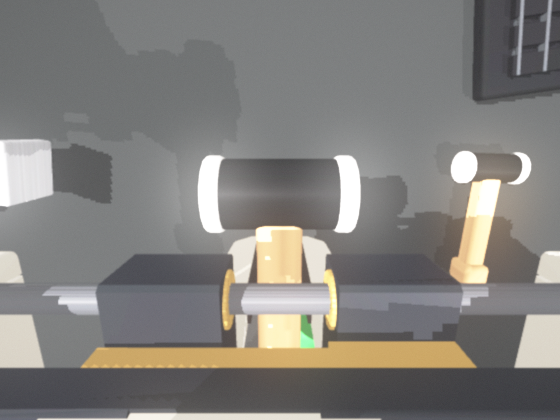

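The wrist view shows the mallet square in the grip, with its head at (278,195) and white faces at (213,195) and (345,195). The wedge plate is at left (25,170). Its normal heads at about 72.7° and the face is near (474.5,-118.5). I go to the pre-strike pose.

>>> move_arm([
  [-1, -20, 0],
  [-4, -55, 0],
  [-6, -95, 0],
  [-8, -130, 0],
  [-10, -148, 15],
  [-10, -152.5, 40],
  [-10, -152.5, 65],
  [-10, -152.5, 88],
  [-10, -152.5, 95],
  [-10, -152.5, 95],
  [-10, -152.5, 95],
  [-10, -152.5, 95],
], grip=[1, 1, 1, 1, 1, 1, 1, 1, 1, 1, 1, 1], turn=[2, 4, 6, 8, 9.3, 9.3, 9.3, 9.3, 9.3, 9.3, 9.3, 9.3])

```text
time: 10.1
position: [419.7, -167.3, 30.8]
tool_rot: [0.0, 0.989, -0.15, 0.001]
ft_force: [0.5, -0.2, -4.0]
width: 23.2
grip_force: 60.0
```

```bash
cat > n.py <<'E'
from h import *
import sys
np.set_printoptions(precision=2,suppress=True)
s=get_state(); R=toolR(s); print(s["time"],s["position"],s["ft_force"],s["width"],"toolx",R[:,0],"tooly",R[:,1])
f=eyes.grab_frame("wrist"); save(f,sys.argv[1]); P=cloud(f)
Q=P[(abs(P[...,2]-69)<2.5)&(P[...,0]>430)&(P[...,0]<540)&(P[...,1]>-150)&(P[...,1]<-40)]
if len(Q)>10: print("plate top",len(Q),cv2.minAreaRect(np.ascontiguousarray(Q[:,:2],np.float32)),Q.mean(0))
print([(d["score"],np.array(d["xy"]),onz(f,d["xy"],s["position"][2]+15)) for d in spotter.tip_of(f,"mallet_head")[:2]])
print([(d["score"],np.array(d["xy"]),onz(f,d["xy"],45)) for d in spotter.tip_of(f,"wedge_face")[:2]])
E
python3 n.py w3.png
```

```text
10.1 [ 419.72 -167.25   30.79] [ 0.52 -0.2  -4.04] 23.22780784581174 toolx [ 0.95 -0.3   0.  ] tooly [-0.3  -0.95  0.  ]
plate top 3129 ((472.5345764160156, -130.4366912841797), (44.245750427246094, 49.551910400390625), 76.11723327636719) [ 476.82 -118.13   69.8 ]
[(0.95, array([278. , 193.4]), array([ 455.92, -180.18,   45.79]))]
[(0.62, array([162.7, 193.1]), array([ 474.18, -121.58,   45.  ]))]
```

View pics/w3.png

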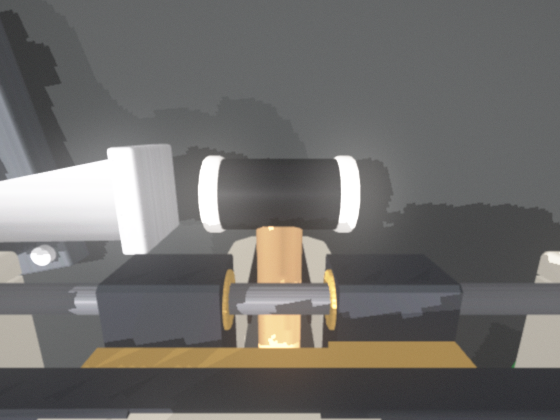

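Run:
```python
from h import *
np.set_printoptions(precision=2,suppress=True)
f=eyes.grab_frame("wrist"); P=cloud(f); R=toolR(get_state()); e,d=R[:,0],-R[:,1]
print("cam z axis",f["R"][2], "drive now",d, np.degrees(np.arctan2(d[1],d[0])))
m=(abs(P[...,2]-69.5)<3); m[:,200:]=0
Q=P[m]; a,b=Q[:,:2]@e[:2],Q[:,:2]@d[:2]
for lo in np.arange(a.min(),a.max(),6):
    k=(a>=lo)&(a<lo+6)
    if k.sum()>20: print(lo,k.sum(),np.percentile(b[k],[2,50,98]))
s=get_state()["position"]; print("a range",np.percentile(a,[1,99]),"head a,b",s[:2]@e[:2]+38,s[:2]@d[:2])
W=P[(abs(P[...,2]-60)<2.5)&(np.arange(560)[None,:]<110)]; a,b=W[:,:2]@e[:2],W[:,:2]@d[:2]
for lo in np.arange(b.min(),b.max(),10):
    k=(b>=lo)&(b<lo+10)
    if k.sum()>20: print("wedge b",lo,"a",np.percentile(a[k],[1,99]))
```

```text
cam z axis [-0.24  0.07 -0.97] drive now [ 0.3   0.95 -0.  ] 72.69501857964505
464.1350377898174 290 [25.37 30.4  36.48]
470.1350377898174 348 [25.26 30.11 36.52]
476.1350377898174 355 [25.28 30.09 36.51]
482.1350377898174 362 [25.56 30.35 36.7 ]
488.1350377898174 383 [25.46 30.22 36.77]
494.1350377898174 395 [25.58 30.55 36.97]
500.1350377898174 408 [25.64 30.5  37.18]
506.1350377898174 426 [25.81 30.64 37.17]
512.1350377898174 105 [26.32 30.83 36.86]
a range [465.15 513.29] head a,b 488.21151397013585 -34.77087748073525
wedge b 41.874841823835126 a [468.71 506.59]
wedge b 51.874841823835126 a [468.67 504.79]
wedge b 61.874841823835126 a [468.53 502.88]
wedge b 71.87484182383513 a [468.22 500.83]
wedge b 81.87484182383513 a [468.05 499.21]
wedge b 91.87484182383513 a [468.07 496.94]
```

>>> move_arm([
  [0, -6, 0],
  [0, -13, 0],
  [0, -18, 0],
  [0, -21, 0],
  [0, -24, 0],
  [0, -27, 0],
  [0, -30, 0],
  [0, -32, 0],
  [0, -34, 0],
  [0, -34, 0],
], grip=[1, 1, 1, 1, 1, 1, 1, 1, 1, 1], turn=[0, 0, 0, 0, 0, 0, 0, 0, 0, 0])

```text
time: 11.55
position: [429.3, -134.6, 30.1]
tool_rot: [0.0, 0.989, -0.15, -0.0]
ft_force: [-2.0, -2.0, -2.1]
width: 23.6
grip_force: 60.0
```

>>> move_arm([
  [0, -2, 0],
  [0, -4, 0],
  [0, -6, 0],
  [0, -8, 0],
], grip=[1, 1, 1, 1], turn=[0, 0, 0, 0])

```text
time: 12.05
position: [431.5, -127.0, 30.1]
tool_rot: [0.0, 0.989, -0.15, -0.0]
ft_force: [-6.0, -7.8, -0.7]
width: 23.2
grip_force: 60.0
```

>>> move_arm([
  [0, -2, 0],
  [0, -4, 0],
  [0, -5, 0],
], grip=[1, 1, 1], turn=[0, 0, 0])

```text
time: 12.42
position: [432.9, -122.5, 30.1]
tool_rot: [0.0, 0.989, -0.15, -0.0]
ft_force: [-4.8, -7.2, -1.8]
width: 23.8
grip_force: 60.0
```

>>> move_arm([
  [0, -2, 0],
  [0, -4, 0],
  [0, -5, 0],
], grip=[1, 1, 1], turn=[0, 0, 0])

```text
time: 12.8
position: [432.9, -120.3, 30.2]
tool_rot: [0.002, 0.989, -0.15, -0.002]
ft_force: [-25.1, -46.3, 3.7]
width: 24.0
grip_force: 60.3
```

>>> move_arm([
  [0, -2, 0],
  [0, -3, 0],
  [0, -4, 0],
], grip=[1, 1, 1], turn=[0, 0, 0])

```text
time: 13.18
position: [431.9, -118.2, 29.8]
tool_rot: [0.003, 0.989, -0.15, -0.004]
ft_force: [-40.4, -68.6, 7.6]
width: 23.7
grip_force: 61.3
```

Force rose sharply to about 80 N, so the wedge is tight. Backing off to check.

>>> move_arm([
  [0, 5, 0],
  [0, 12, 0],
  [0, 22, 0],
  [0, 32, 0],
  [0, 34, 0],
  [0, 34, 0],
], grip=[1, 1, 1, 1, 1, 1], turn=[0, 0, 0, 0, 0, 0])

```text
time: 13.92
position: [425.9, -146.1, 30.1]
tool_rot: [-0.0, 0.989, -0.151, 0.0]
ft_force: [0.3, 0.1, -3.2]
width: 23.8
grip_force: 59.7
```

```bash
cat > o.py <<'E'
from h import *
np.set_printoptions(precision=2,suppress=True)
s=get_state(); print(s["time"],s["position"],s["ft_force"],s["width"])
g=np.radians(72.7); d=np.array([np.cos(g),np.sin(g),0]); e=np.array([d[1],-d[0],0])
f=eyes.grab_frame("wrist"); save(f,"w4.png"); P=cloud(f)
m=(abs(P[...,2]-69.5)<3); m[:,200:]=0; Q=P[m]; print("plate b",np.percentile(Q@d,[2,50,98]),len(Q),"tcp b",s["position"]@d)
hsv=cv2.cvtColor(f["color"],cv2.COLOR_RGB2HSV)
m=((hsv[...,1]<50)&(hsv[...,2]>170)).astype(np.uint8); m[:140]=0; m[240:]=0
n,l,st,ce=cv2.connectedComponentsWithStats(m)
for i in range(1,n):
    if st[i,4]>80: print("white",ce[i],st[i])
E
python3 o.py
```

```text
13.925 [ 425.91 -146.09   30.13] [ 0.31  0.09 -3.18] 23.75966278004936
plate b [49.19 54.18 60.56] 3086 tcp b -12.821760094201519
white [ 87.13 199.5 ] [    0   145   173    95 12417]
white [210.39 191.81] [ 199  154   26   77 1455]
white [349.85 193.84] [ 335  156   27   77 1474]
```

View pics/w4.png

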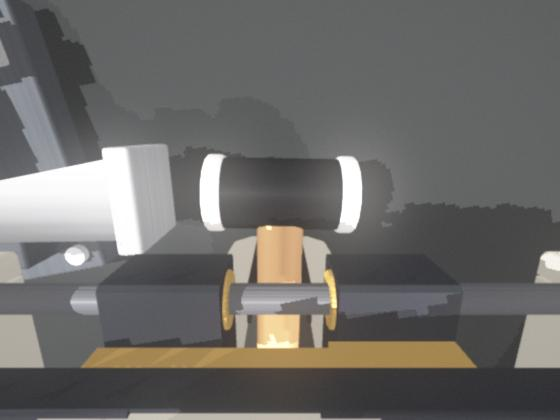

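The wedge advanced about 24 mm and stayed. The mallet is still square, with its faces at (210,192) and (350,194). I give one confirming tap.

>>> move_arm([
  [0, -8, 0],
  [0, -16, 0],
  [0, -21, 0],
  [0, -24, 0],
  [0, -26, 0],
  [0, -28, 0],
  [0, -29.5, 0],
  [0, -29.5, 0],
], grip=[1, 1, 1, 1, 1, 1, 1, 1], turn=[0, 0, 0, 0, 0, 0, 0, 0])

```text
time: 14.98
position: [433.7, -119.8, 30.2]
tool_rot: [0.001, 0.989, -0.15, -0.001]
ft_force: [-11.5, -24.0, 0.2]
width: 24.2
grip_force: 59.9
```

>>> move_arm([
  [0, 5, 0],
  [0, 12, 0],
  [0, 22, 0],
  [0, 28, 0],
  [0, 29.5, 0],
  [0, 29.5, 0],
], grip=[1, 1, 1, 1, 1, 1], turn=[0, 0, 0, 0, 0, 0])

```text
time: 15.72
position: [425.9, -146.1, 30.1]
tool_rot: [-0.0, 0.989, -0.151, -0.0]
ft_force: [0.4, -0.2, -4.4]
width: 23.8
grip_force: 59.7
```

```bash
python3 o.py
```

```text
15.725 [ 425.89 -146.05   30.13] [ 0.39 -0.22 -4.39] 23.783262668767314
plate b [49.18 54.17 60.6 ] 3098 tcp b -12.797700101904576
white [ 83.53 199.54] [    0   145   169    95 11660]
white [210.39 191.81] [ 199  154   26   77 1453]
white [349.87 193.89] [ 335  156   27   77 1464]
```

No further advance at 27 N (plate at 49.18 mm both times), so the wedge is tight. Now I carry the mallet back to its open spot.

>>> move_arm([
  [0, 15, 0],
  [5, 35, -20],
  [25, 55, -45],
  [50, 80, -50],
  [75, 105, -50],
  [100, 130, -50],
  [118, 150, -50],
  [127, 158, -45],
  [127, 158, -30],
  [127, 158, -10],
  [127, 158, 8],
  [127, 158, 18],
  [127, 158, 22],
  [127, 158, 24],
  [127, 158, 24.5],
  [127, 158, 24.5],
], grip=[1, 1, 1, 1, 1, 1, 1, 1, 1, 1, 1, 1, 1, 1, 1, 1], turn=[0, 0, -6, -14, -22, -30, -37, -40, -40, -40, -40, -40, -40, -40, -40, -40])

```text
time: 17.77
position: [500.3, -334.8, 6.0]
tool_rot: [0.0, 0.98, 0.197, 0.0]
ft_force: [1.1, 0.4, -3.1]
width: 23.5
grip_force: 59.7
```

>>> move_arm([
  [0, 0, 0.5],
  [0, 0, 1],
  [0, 0, 1.2],
  [0, 0, 1.2],
], grip=[1, 1, 1, 1], turn=[0, 0, 0, 0])

```text
time: 18.27
position: [500.4, -334.8, 5.0]
tool_rot: [0.0, 0.98, 0.197, 0.0]
ft_force: [-0.9, 2.4, 5.1]
width: 23.5
grip_force: 59.7
```

In contact with the bench, so I release gently and rise.

>>> move_arm([
  [0, 0, 0],
  [0, 0, 0],
  [0, 0, 0],
  [0, 0, 0],
  [0, 0, 0],
  [0, 0, 0],
  [0, 0, 0],
  [0, 0, -10],
  [0, 0, -40],
  [0, 0, -90],
  [0, 0, -140],
  [0, 0, -180],
  [0, 0, -195],
  [0, 0, -200],
  [0, 0, -200],
], grip=[0.72, 0.68, 0.6, 0.4, 0.2, 0, 0, 0, 0, 0, 0, 0, 0, 0, 0], turn=[0, 0, 0, 0, 0, 0, 0, 0, 0, 0, 0, 0, 0, 0, 0])

```text
time: 20.15
position: [499.8, -334.4, 203.3]
tool_rot: [-0.001, 0.98, 0.197, -0.001]
ft_force: [0.5, -0.1, -0.5]
width: 92.9
grip_force: 0.0
```

Run:
```python
from h import *
np.set_printoptions(precision=1,suppress=True)
f=eyes.grab_frame("wrist"); P=cloud(f); hsv=cv2.cvtColor(f["color"],cv2.COLOR_RGB2HSV)
m=((hsv[...,1]<50)&(hsv[...,2]>140)&(P[...,2]>5)&(P[...,2]<60)).astype(np.uint8)
n,l,st,ce=cv2.connectedComponentsWithStats(m)
for i in range(1,n):
    if st[i,4]>200: print("white",ce[i],st[i,4],P[l==i].mean(0))
f=eyes.grab_frame("side"); save(f,"side9.png",scale=1.4); print(get_state()["time"],get_state()["width"])
for n,z in dict(slab=20,beaker_c=42,bottle_c=60,core_center=25,dish=0).items():
    print(n,[onz(f,d["xy"],z) for d in spotter.tip_of(f,n)[:1]])
```

```text
white [24.3 13.8] 1367 [571.6 -27.7  36. ]
white [47.7 89.9] 2487 [509.3 -63.2  34.5]
white [ 10.5 124.2] 264 [454.5 -23.3  23.5]
white [251.3 159.6] 305 [ 524.8 -291.8   36.9]
white [308.6 160.5] 289 [ 548.8 -351.8   36.9]
white [278.2 228.5] 1994 [ 459.7 -351.9   34.3]
20.25 92.98924289883723
slab [array([551.5,  50.4,  20. ])]
beaker_c [array([501.1, -89.5,  42. ])]
bottle_c [array([454.7, 439.6,  60. ])]
core_center [array([651.7, 357.5,  25. ])]
dish [array([318.4, 328. ,   0. ])]
```

View pics/side9.png

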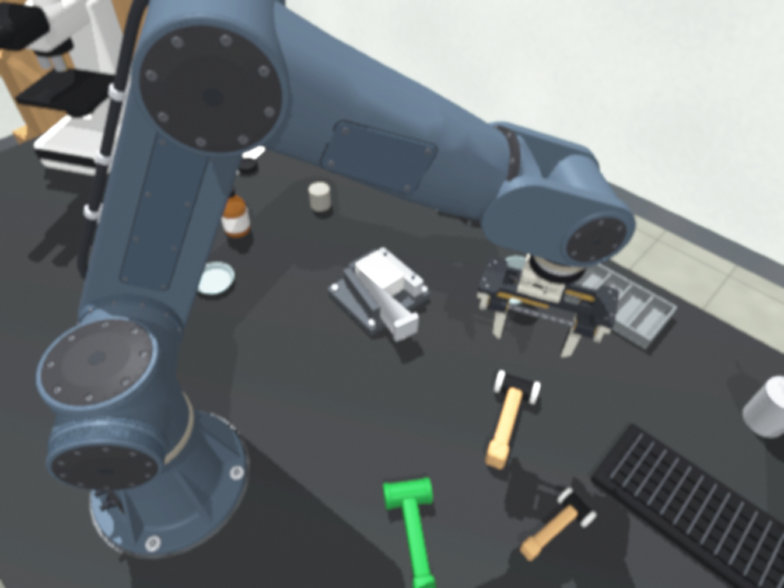

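The mallet lies flat at its old spot: head at (517,385), pommel at (497,457) in the enlarged picture. The wedge is driven in at (400,325), the bystanders are in place and the gripper is clear.

```bash
python3 -c "
from bench import job; print(job.job_done())"
```

```text
the job is handed in; nothing more can be done
None
```

I drove the wedge in about 24 mm until it came tight against an 80 N push, and a second tap of about 27 N moved it no further. The mallet is lying flat at its old spot and the job was handed in at about 20 s; no verdict came back.

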